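# Lean a sample plate on its rest and hold a spring probe on its mark

## Task

Take the aluminium plate off its white block and lean it on the tilted rest, ringed face up and ringed end uppermost: lower end on the base board behind the stop, upper part on the crossbar; let go of it. Then draw the spring probe out of its tube stand and hold its tip inside the ring, the probe square to the plate, pressing gently so that the tip is pushed in about half its travel, and finish while still holding it there. Do not disturb the lens tube, the post or the black case.

Things in the scene. Friction and masses are not known exactly. Their poses are not given: they have to be found in the camera images.
- plate_center (a point): Centre of the loose aluminium plate, 150 long (its x) x 50 wide (its y) x 10 thick (its z), 0.15 to 0.25 kg. It starts lying flat on its white block, underside 20 above the table, ringed face up, the ringed end (+x) pointing away from the robot (within about 30 degrees). Sizes in mm.
- plate_mark (a point): Centre of the black ring printed on the plate's upper face (inner diameter 14, outer 19, a dot in the middle). It is 25 from the plate's centre towards the +x end, on the surface; z is the outward normal of that face. Sizes in mm.
- plate_foot (a point): Middle of the lower edge of the plate's -x end, on the underside: 75 from the centre along -x, 5 below it. Sizes in mm.
- plate: The plate as a whole; origin at the centre of its underside, axes as for plate_center. Sizes in mm.
- block: White plastic block under the plate, fixed, 110 (x) x 30 (y) x 20 high, narrower than the plate so that fingers pass down beside it; origin at the centre of its underside. Block and tube stand may be on either side of the rest. Sizes in mm.
- rest: Tilted rest, fixed: dark base board 240 (x) x 140 (y) x 12 thick, front stop, crossbar on two posts behind. Origin at the centre of the underside; x from stop to crossbar, away from the robot; z up. Properly leaned, the plate rises along +x at 38 degrees to the level, the lower edge of its underside at x = -64, z = 12, the bar meeting the underside 122 up the slope. Sizes in mm.
- rest_bar (a point): Middle of the round steel crossbar's axis: bar diameter 12, 100 long along the rest's y, at x = 36, z = 82 in the rest's frame; its two square posts (12 x 12) stand under it at y = -42 and +42. Sizes in mm.
- rest_stop (a point): Foot of the stop's rear face (the face towards the crossbar), on the base board's top, at x = -70, y = 0, z = 12 in the rest's frame. The stop is 12 thick (x), 100 wide (y) and stands 14 above the board. Sizes in mm.
- stand: Grey tube stand of the probe, fixed: foot 80 x 80 x 10, upright tube outer diameter 36, bore 21, top 90 above the table. Origin at the centre of its underside. The probe hangs in it by its collar, its barrel 47 deep in the bore, the tip 15 above the table: lift it straight up by 80 or more. Sizes in mm.
- probe_grip (a point): Centre of the loose probe's square black grip, 22 x 22 and 60 long (along z), on the probe's axis; z points away from the tip, x and y square to the flats (yaw at the start within 45 degrees of zero). The end of the free tip lies 111 from here along -z. The probe starts upright in its stand. Sizes in mm.
- probe_tip (a point): The very end of the sprung tip (a ball of 8 diameter on a 6 diameter rod) on the probe's axis; it moves with the tip when that is pushed in. Sizes in mm.
- plunger (a joint): How far the sprung tip is pushed in (m): 0 free, 0.016 fully in. The spring gives about 1 N at the start of the travel, 3.5 N half-way (0.008) and 6 N at the end. Sizes in mm.
- probe: The probe as a whole, 0.115 kg; origin at the end of the free tip, z along the axis towards the grip. From the tip: thin rod, barrel of 16 diameter from 28 to 75, collar of 31 diameter from 75 to 81, grip from 81 to 141. Sizes in mm.
- lens_tube: Bystander: black lens tube standing upright, 56 diameter, 55 high; origin at the centre of its underside. Sizes in mm.
- post: Bystander: steel mounting post standing upright on a 40 diameter foot, 25 diameter, 70 high; origin at the centre of its underside. Sizes in mm.
- case: Bystander: flat black sample case, 90 x 110 x 18; origin at the centre of its underside. Sizes in mm.
Mind the look-alikes: they are no part of the job. Leave any green or pink look-alike of the probe alone.

How it is judged:
On the way, in this order (a step that is already met when the one before it is completed fails the run):
1. the plate leans on the rest, ringed end up, lower end behind the stop, let go (angle between plate's own z axis and vertical between 0.56 and 0.77 rad and contact force between plate and rest above 0.3 N and x of plate_foot in the frame of rest below -0.045 m and z of plate_foot in the frame of rest below 0.022 m and z of plate_mark in the frame of rest above 0.06 m and contact force between the fingers and plate below 0.05 N), for 0.3 s.
2. the probe is drawn out of its stand (z of probe_tip in the frame of stand above 0.1 m and contact force between the fingers and probe above 1 N), for 0.1 s.
At the end, for the whole second after the job is handed in: For the last second: plate leaning on the rest at 32 to 44 degrees, ringed end up, foot behind the stop, not touched by fingers; probe gripped, clear of stand and rest, tip within 7 mm of the ring's centre, within 11 degrees of square, 1.3 to 6 N, pushed in 3 to 13 mm; both at rest (all of step 1 and distance between probe_tip and plate_mark below 0.007 m and angle between the z axis of probe and the z axis of plate, either way round below 0.2 rad and contact force between probe and plate between 1.3 and 6 N and value of joint plunger between 0.003 and 0.013 m and contact force between the fingers and probe above 1 N and contact force between probe and stand below 0.05 N and contact force between probe and rest below 0.05 N and linear speed of each of probe, plate below 0.01 m/s); the arm keeps its last pose, push and grip.
It fails at once if the lens tube, post or case is moved by more than 20 mm or tipped (distance of any of lens_tube, post, case from where it was at the start of the episode above 0.02 m or angle between any of lens_tube, post, case's own z axis and vertical above 0.3 rad).
It fails at once if the probe is jabbed at the plate with more than 15 N (contact force between probe and plate above 15 N).
It also fails if it takes over 64 s, if anything falls off the work surface, if the arm or the gripper's body presses on something with over 40 N, if the wrist force passes 120 N, or if a joint passes its speed limit or range.

## Robot

A 6-joint arm with a two-finger parallel gripper is mounted at the origin on the work surface. World frame = base frame: x ahead of the robot, y to its left, z up, the work surface at z = 0. Lengths are in m, angles in rad, forces in N, time in s.
With the tool pointing down it reaches from about 0.35 to 0.925 m from the base axis. Payload 6.4 kg.
Tool frame: the origin (TCP) lies at the very end of the fingers, on their centre line; the grasp point (between the pads) lies 19 mm behind it (r.hold_point_z is the distance from the TCP to the grasp point, in m); z points along the fingers, y is the line along which they close (so a half turn about z gives the same grasp; the last joint's range is limited). The gripper opens to 85 mm and grips with 20 to 120 N. Pads are 22 mm wide; open, the fingers measure 114 mm over their backs; the gripper's body (76 mm by 85 mm) begins 54 mm behind the grasp point. The pads swing forward as they close: fully open they stand 13 mm farther back than shut.
Start: joints at [-1.453, 0.245, 1.558, -0, 1.339, -0.174], TCP at [0.187, -0.623, 0.231] pointing down, gripper open.
Joint ranges: [-3.13, 3.13], [-1.02, 2.26], [0.13, 2.54], [-0.95, 4.09], [0.21, 2.88], [-2.74, 2.74]. Speed limits (rad/s): [2.57, 2.57, 3.14, 3.14, 3.14, 3.14].

## Interface

Orientations are given as a unit quaternion [w, x, y, z].
In Python, from rig import r gives the robot as it stands.
- The arm moves only by the tool jog_arm, never from a script. Its argument "plan" is a list of rows, each a list of 6 numbers: the shift along the tool's x, y, z as a fraction of full scale, then the turn, a rotation vector about the tool's x, y, z as a fraction of full scale. A call has 1 to 12 rows; each row shifts and turns the commanded pose from where the row before left it, along the tool's axes as they then stand; what a row does not reach is not made up. Full scale, the value 1, is 0.25 m for a shift and 60 degrees for a turn. A row lasts 1/8 s, in which the tool goes at most 62.5 mm and 10.7 degrees, less where a joint would pass 70% of its speed; a pose out of reach is approached as far as the arm can. A call with a number of a shift or a turn outside -1 to 1 is refused whole. A call with a gripper value outside its range is refused whole. "hand" is the gripper's target within -1 to 1 (shut at 1, half-way at 0, fully open at -1), set as the call begins (left out, the last holds). The fingers move at their own pace and stop on an object; "grip_force" is the grip in N (left out, the last holds). Time passes only in rows, so rows that do not move let the fingers close. It gives the time, the measured TCP pose, the force, the opening and the grip force at its end, in the units of the state.
- r.observe(): the state, without advancing time (a new reading comes with each control period).
- r.get_image(name): name is "scene" or "top" or "wrist"; returns the picture (400x640x3 uint8, blue, green, red); there is no depth.
- r.camera_info(name): a dict with "camera_matrix" (3x3 intrinsics, pixels), "eye" and "orientation" of the camera in the world. Camera axes: x right, y up, looking along -z (the intrinsics and any distortion apply to the point x, -y, -z); pixel columns grow to the right and rows downward; lengths in m; the calibration is good to about 2 mm. A picture is of the moment at which its call begins: read the wrist's pose just before it. camera_info takes no time and is no camera call; for the wrist camera it gives the pose at the moment of the call.
- r.sign_off(): hands the job in; it is judged then, once.
Trained networks look in the newest picture that a camera, given by its name, has taken for a name from the list of things; names that differ only in an ending like _2 or _b are one class to them, and where a whole thing is asked for, a point or a joint stands for the part that bears it (a point fixed in the world has none). Each returns a list of dicts, best first, with "confidence" (0 to 1); they miss things now and then, are a little off and sometimes report something else, mostly with a low value. They report only what shows in the picture. A call takes as long as a camera call. They do not tell look-alikes from the thing itself.
- r.regions_of(camera, name): "mask" (400x640 bool, what is visible of it) and "pixel" ([column, row] in pixels, amid what is visible of it).
The state is a dict: "t": time; "qpos": joint angles; "joint_vel": joint speeds; "joint_efforts": joint torques, N m; "tool_pos": TCP position; "tool_rot": TCP orientation; "ft_force": force on the tool from outside, world axes, zero at the start; "ft_torque": the same for the moment, N m; "gripper_width": opening from 0.0 (shut) to 1.0 (fully open); "gripper_force": force on a finger pad.
Only numpy, scipy, OpenCV 4.12 (cv2) and the standard library are available. Lean on these libraries where they do the work, as an engineer would, in place of code of your own. Each camera call takes 0.05 s, during which the arm holds its last target. There are 200 camera calls.

## Working session

There is one attempt and no reset: what is moved stays moved. The work goes in short steps, Python scripts to look and compute and a tool call to move; the robot and the scene stay as the last step left them, time stands still between calls to the robot, and variables do not carry over. Pictures are saved under pics/ and viewed, at most 12 in all, crops included, and the job is handed in when it is done.

Besides the shell and the picture viewer there is one more tool, called by a JSON object that holds its "fn" and its "kwargs". jog_arm: Moves the arm, as the interface text tells. Shift numbers are shares of 0.25 m and turn numbers shares of 60 degrees, none past 1 either way. Its arguments: {"type":"object","properties":{"plan":{"type":"array","items":{"type":"array","items":{"type":"number","minimum":-1,"maximum":1}}},"hand":{"type":"number"},"grip_force":{"type":"number"}},"required":["plan"]}

```bash
mkdir -p pics; ls
python3 - <<'E'
from rig import r
import cv2,numpy as np
s=r.observe();print(s)
for n in("scene","top"):
    im=r.get_image(n);cv2.imwrite(f"pics/{n}0.png",im)
    c=r.camera_info(n);print(n,np.round(c["camera_matrix"],1).tolist(),c)
    for k in("plate","plate_mark","rest","rest_bar","rest_stop","block","stand","probe","probe_grip","lens_tube","post","case"):
        print(k,[(np.round(d["pixel"]).tolist(),round(d["confidence"],2),int(d["mask"].sum())) for d in r.regions_of(n,k)][:4])
a=cv2.imread("pics/scene0.png");b=cv2.imread("pics/top0.png")
E
```

```text
pics
{'t': 0.0, 'qpos': array([-1.45308144e+00,  2.45814692e-01,  1.55901942e+00, -2.74306860e-06,
        1.33867801e+00, -1.74107176e-01]), 'joint_vel': array([-0.00151907,  0.00150917,  0.00175652,  0.00026453,  0.00058054,
        0.00086787]), 'joint_efforts': array([-1.35048100e-03, -4.29511857e+01, -3.26130474e+01, -2.19247627e-04,
        5.33981540e-03,  3.75660463e-06]), 'tool_pos': array([ 0.18693795, -0.62195968,  0.23017701]), 'tool_rot': array([-9.59389373e-04,  9.89373357e-01,  1.45394086e-01,  2.57232745e-05]), 'ft_force': array([ 0.0869991 , -0.88807791,  0.38806273]), 'ft_torque': array([-0.00291439,  0.00325228,  0.00286271]), 'gripper_force': 0.0, 'gripper_width': 0.9967881081793448}
scene [[426.6, 0.0, 327.0], [0.0, 426.6, 202.7], [0.0, 0.0, 1.0]] {'camera_matrix': array([[426.56029221,   0.        , 327.04321686],
       [  0.        , 426.56029221, 202.71614155],
       [  0.        ,   0.        ,   1.        ]]), 'eye': array([1.16933246, 0.76341064, 0.83877699]), 'orientation': array([0.28762933, 0.14487074, 0.39839024, 0.85881724])}
plate [([294.0, 153.0], 
[... 898 characters left out ...]
4152577, 1.27569485]), 'orientation': array([ 0.71273179,  0.05661438, -0.04685519, -0.69757637])}
plate []
plate_mark [([435.0, 254.0], 0.82, 1028)]
rest [([331.0, 225.0], 0.74, 4011)]
rest_bar [([329.0, 226.0], 0.85, 4152)]
rest_stop [([332.0, 224.0], 0.83, 4025)]
block [([215.0, 228.0], 0.25, 137)]
stand [([223.0, 233.0], 0.74, 672)]
probe [([252.0, 251.0], 0.62, 106), ([208.0, 196.0], 0.58, 198), ([206.0, 264.0], 0.54, 151), ([212.0, 225.0], 0.46, 133)]
probe_grip [([177.0, 234.0], 0.76, 166), ([206.0, 265.0], 0.61, 153), ([210.0, 227.0], 0.59, 135), ([206.0, 194.0], 0.49, 163)]
lens_tube [([258.0, 168.0], 0.91, 369)]
post [([410.0, 170.0], 0.46, 189)]
case [([331.0, 144.0], 0.65, 1166)]
```

Run:
```python
import cv2,numpy as np
a=cv2.imread("pics/scene0.png");b=cv2.imread("pics/top0.png")
A=cv2.resize(a[130:310,200:480],(784,504),interpolation=cv2.INTER_CUBIC)
B=cv2.resize(b[120:310,150:460],(775,475),interpolation=cv2.INTER_CUBIC)
cv2.imwrite("pics/sA.png",A);cv2.imwrite("pics/tB.png",B)
```

```text
(no output)
```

View pics/sA.png

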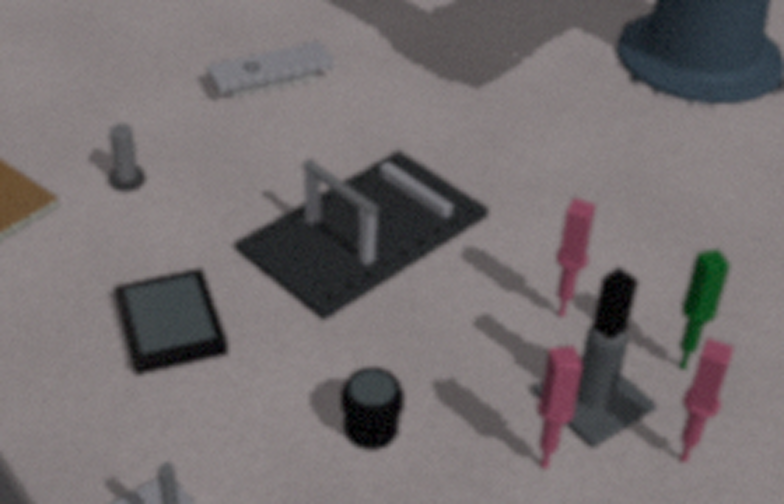

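View pics/tB.png

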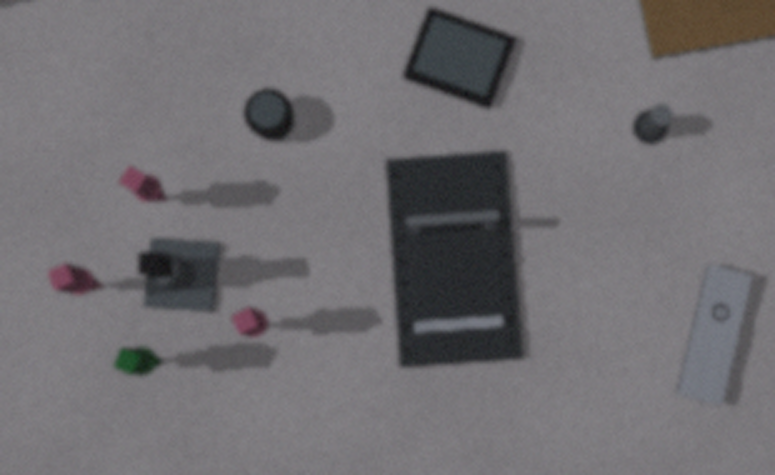

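The pictures show the plate at top (435,250), ringed end up. The rest is at (332,224). Probe candidates in the top view:
- black probe in the grey stand: (212,226)
- pink look-alikes: (203,193), (177,231), (250,249)
- green look-alike: (203,264)

I choose the black one. The lens tube is at (258,165), the post at (411,168) and the case at (333,143).

```bash
cat > h.py <<'E'
from rig import r
import cv2,numpy as np
from scipy.spatial.transform import Rotation as R
def rot(q): return R.from_quat(np.asarray(q)[[1,2,3,0]])
def ray(c,px):
    d=np.array([(px[0]-c["camera_matrix"][0,2])/c["camera_matrix"][0,0],-(px[1]-c["camera_matrix"][1,2])/c["camera_matrix"][1,1],-1])
    return rot(c["orientation"]).apply(d)
def onz(c,px,z):
    d=ray(c,px);e=np.asarray(c["eye"]);return e+d*(z-e[2])/d[2]
def proj(c,p):
    q=rot(c["orientation"]).inv().apply(np.asarray(p)-c["eye"]);q=np.atleast_2d(q)
    K=c["camera_matrix"];return np.stack([K[0,2]+K[0,0]*q[:,0]/-q[:,2],K[1,2]-K[1,1]*q[:,1]/-q[:,2]],1)
def tri(cs,pxs):
    A=np.zeros((3,3));b=np.zeros(3)
    for c,p in zip(cs,pxs):
        d=ray(c,p);d/=np.linalg.norm(d);M=np.eye(3)-np.outer(d,d);A+=M;b+=M@c["eye"]
    return np.linalg.solve(A,b)
E
python3 - <<'E'
from h import *
c=r.camera_info("top");s=r.camera_info("scene")
f=lambda x,y:(150+x/2.5,120+y/2.5)
g=lambda x,y:(200+x/2.8,130+y/2.8)
P=lambda n,v:print(n,np.round(v,4))
pl=[onz(c,f(*q),.03) for q in((710,264),(758,276),(728,404),(680,391))]
P("plate corners",pl);P("ctr",np.mean(pl,0));P("mark",onz(c,f(720,312),.03));P("mark scene",onz(s,g(252,66),.03))
rb=[onz(c,f(*q),.012) for q in((388,160),(508,152),(523,356),(402,366))]
P("rest corners",rb);P("ctr",np.mean(rb,0))
P("bar ends",[onz(c,f(*q),.088) for q in((408,219),(497,215))])
st=[onz(c,f(*q),.01) for q in((151,239),(222,243),(216,311),(144,306))]
P("stand",st);P("ctr",np.mean(st,0))
P("grip top",onz(c,f(155,258),.156));P("probe tri",tri([c,s],[f(155,258),g(618,276)]))
for n,a,b in(("pink1",(132,180),(715,350)),("pink1b",(132,180),(565,355)),("pink2",(66,276),(715,350)),("pink3",(247,321),(578,205)),("green",(131,360),(711,257)),("pink2b",(66,276),(565,355))):
    P(n,tri([c,s],[f(*a),g(*b)]))
E
```

```text
plate corners [[ 0.563  -0.2702  0.03  ]
 [ 0.5507 -0.3235  0.03  ]
 [ 0.4089 -0.2875  0.03  ]
 [ 0.4218 -0.235   0.03  ]]
ctr [ 0.4861 -0.2791  0.03  ]
mark [ 0.5096 -0.2805  0.03  ]
mark scene [ 0.5081 -0.2784  0.03  ]
rest corners [[ 0.6775  0.0947  0.012 ]
 [ 0.6897 -0.0439  0.012 ]
 [ 0.4563 -0.0632  0.012 ]
 [ 0.4422  0.0727  0.012 ]]
ctr [0.5664 0.0151 0.012 ]
bar ends [[ 0.5992  0.0682  0.088 ]
 [ 0.6056 -0.0277  0.088 ]]
stand [[0.5801 0.3649 0.01  ]
 [0.5772 0.2829 0.01  ]
 [0.4993 0.286  0.01  ]
 [0.5032 0.3685 0.01  ]]
ctr [0.54   0.3256 0.01  ]
grip top [0.5451 0.3224 0.156 ]
probe tri [0.5428 0.3252 0.1558]
pink1 [0.5917 0.3952 0.168 ]
pink1b [0.6275 0.3552 0.1393]
pink2 [0.525  0.4203 0.1359]
pink3 [0.4839 0.2291 0.1391]
green [0.441 0.347 0.138]
pink2b [0.5679 0.3801 0.1257]
```

```bash
cat >> h.py <<'E'
def plan(p,Rt,n,extra=0,start=None):
    """rows from the measured pose to TCP p, rotation Rt, in n even steps"""
    s=r.observe();p0,R0=start or (s["tool_pos"],rot(s["tool_rot"]));p=np.asarray(p)
    w=(R0.inv()*Rt).as_rotvec();rows=[];pc=p0;Rc=R0
    for k in range(1,n+1):
        pt=p0+(p-p0)*k/n;Rk=R0*R.from_rotvec(w*k/n)
        a=np.round(np.r_[Rc.inv().apply(pt-pc)/.25,(Rc.inv()*Rk).as_rotvec()/np.radians(60)],3)
        pc=pc+Rc.apply(a[:3]*.25);Rc=Rc*R.from_rotvec(a[3:]*np.radians(60));rows.append(a.tolist())
    print("max shift",np.abs(np.array(rows)[:,:3]).max(),"turn deg/row",np.degrees(np.linalg.norm(w))/n)
    print(rows);return p,Rt
def tool(yaw,pitch=0):
    """fingers down, tool x along yaw (deg); pitch>0 tips the fingers' end outward along yaw"""
    return R.from_euler("ZY",[yaw,-pitch],degrees=True)*R.from_euler("x",180,degrees=True)
E
python3 - <<'E'
from h import *
s=r.observe();Rt=rot(s["tool_rot"]);print(Rt.as_matrix().round(3))
print(tool(0,38).as_matrix().round(3))
c=r.camera_info("wrist");print(c["camera_matrix"].round(1).tolist());R_=Rt.inv()
print("cam in tool",R_.apply(c["eye"]-s["tool_pos"]).round(4),(R_*rot(c["orientation"])).as_matrix().round(3))
plan((.45,-.268,.2),tool(-14.1),8)
E
```

```text
[[ 0.958  0.288  0.   ]
 [ 0.288 -0.958 -0.   ]
 [-0.     0.    -1.   ]]
[[ 0.788 -0.     0.616]
 [ 0.    -1.    -0.   ]
 [ 0.616  0.    -0.788]]
[[313.7, 0.0, 319.7], [0.0, 313.7, 202.9], [0.0, 0.0, 1.0]]
cam in tool [ 0.0651  0.0003 -0.1423] [[-0.     0.966  0.257]
 [ 1.     0.    -0.   ]
 [-0.     0.257 -0.966]]
max shift 0.197 turn deg/row 3.852180498715797
[[0.177, -0.132, 0.016, 0.0, -0.0, 0.064], [0.168, -0.143, 0.015, 0.0, -0.0, 0.064], [0.157, -0.155, 0.016, 0.0, -0.0, 0.065], [0.147, -0.165, 0.016, 0.0, -0.0, 0.064], [0.136, -0.174, 0.015, 0.0, -0.0, 0.064], [0.123, -0.183, 0.016, 0.0, -0.0, 0.064], [0.111, -0.191, 0.015, 0.0, -0.0, 0.064], [0.098, -0.197, 0.016, 0.0, -0.0, 0.065]]
```

{"fn": "jog_arm", "kwargs": {"plan": [[0.177, -0.132, 0.016, 0, 0, 0.064], [0.168, -0.143, 0.015, 0, 0, 0.064], [0.157, -0.155, 0.016, 0, 0, 0.065], [0.147, -0.165, 0.016, 0, 0, 0.064], [0.136, -0.174, 0.015, 0, 0, 0.064], [0.123, -0.183, 0.016, 0, 0, 0.064], [0.111, -0.191, 0.015, 0, 0, 0.064], [0.098, -0.197, 0.016, 0, 0, 0.065], [0, 0, 0, 0, 0, 0], [0, 0, 0, 0, 0, 0]], "hand": -1, "grip_force": 50}}

```text
t: 2.55
tool_pos: [0.4499, -0.2683, 0.2002]
tool_rot: [0.0, 0.992, -0.123, 0.0]
ft_force: [0.1, 1.1, 0.5]
gripper_width: 1.002
gripper_force: 0.0
```

Run:
```python
from h import *
s=r.observe();print(s["t"],s["tool_pos"])
c=r.camera_info("wrist");im=r.get_image("wrist");cv2.imwrite("pics/w1.png",im)
for k in("plate","plate_mark","block"):
  for d in r.regions_of("wrist",k)[:2]:
    m=d["mask"].astype(np.uint8);cn=max(cv2.findContours(m,0,2)[0],key=cv2.contourArea)
    bx=cv2.boxPoints(cv2.minAreaRect(cn));print(k,d["confidence"],m.sum(),d["pixel"],[onz(c,q,.03).round(4).tolist() for q in bx], onz(c,d["pixel"],.03))
```

```text
2.55 [ 0.44991805 -0.26834741  0.20023113]
plate 0.73 22623 [43.7, 156.2] [[0.6666, 0.0574, 0.03], [0.6839, -0.0628, 0.03], [0.459, -0.0839, 0.03], [0.4263, 0.0605, 0.03]] [ 0.54568907 -0.01062154  0.03      ]
plate 0.69 7720 [319.9, 142.6] [[0.5632, -0.2707, 0.03], [0.5513, -0.3182, 0.03], [0.4061, -0.285, 0.03], [0.4196, -0.2311, 0.03]] [ 0.49188147 -0.27938058  0.03      ]
plate_mark 0.84 7651 [319.1, 142.8] [[0.5632, -0.2707, 0.03], [0.5513, -0.3182, 0.03], [0.4071, -0.2852, 0.03], [0.4207, -0.2314, 0.03]] [ 0.49188528 -0.2785727   0.03      ]
```

View pics/w1.png

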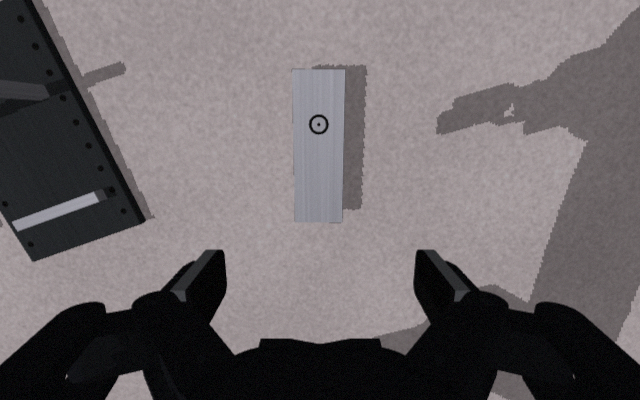

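The wrist picture shows the plate's corners at about (293,69), (345,69), (343,222) and (295,221). The ring is at (319,124), and the rest is at the left.

Run:
```python
from h import *
c=r.camera_info("wrist")
q=[onz(c,p,.03) for p in((292.5,68.5),(345,69),(343.5,222),(295,222))];m=onz(c,(318.5,124.3),.03)
a=(q[0]+q[1])/2;b=(q[2]+q[3])/2;d=a-b;y=np.degrees(np.arctan2(d[1],d[0]))
print(np.linalg.norm(d),np.linalg.norm(q[0]-q[1]),np.linalg.norm(q[2]-q[3]),y,(a+b)/2,m,m-.025*d/np.linalg.norm(d))
ctr=((a+b)/2+m-.025*d/np.linalg.norm(d))/2;print(ctr)
plan((ctr[0],ctr[1],.06),tool(y),4)
```

```text
0.14914631648769996 0.0485864805921867 0.050800412845410974 -14.08672152980307 [ 0.48452809 -0.27766485  0.03      ] [ 0.50859072 -0.28327055  0.03      ] [ 0.48434251 -0.27718579  0.03      ]
[ 0.4844353  -0.27742532  0.03      ]
max shift 0.141 turn deg/row 0.03573622970530901
[[0.036, -0.001, 0.14, 0.0, -0.0, -0.001], [0.036, -0.0, 0.14, 0.0, -0.0, -0.0], [0.036, -0.001, 0.141, 0.0, -0.0, -0.001], [0.036, -0.001, 0.14, 0.0, -0.0, -0.0]]
```

{"fn": "jog_arm", "kwargs": {"plan": [[0.036, -0.001, 0.14, 0, 0, 0], [0.036, 0, 0.14, 0, 0, 0], [0.036, -0.001, 0.14, 0, 0, 0], [0.036, 0, 0.14, 0, 0, 0], [0, 0, 0.1, 0, 0, 0], [0, 0, 0.08, 0, 0, 0], [0, 0, 0.036, 0, 0, 0], [0, 0, 0, 0, 0, 0]]}}

```text
t: 3.75
tool_pos: [0.4848, -0.2766, 0.0059]
tool_rot: [-0.0, 0.992, -0.123, -0.0]
ft_force: [0.0, -0.1, -0.2]
gripper_width: 1.001
gripper_force: 0.0
```

{"fn": "jog_arm", "kwargs": {"plan": [[0, 0, 0, 0, 0, 0], [0, 0, 0, 0, 0, 0], [0, 0, 0, 0, 0, 0], [0, 0, 0, 0, 0, 0], [0, 0, 0, 0, 0, 0], [0, 0, 0, 0, 0, 0], [0, 0, 0, 0, 0, 0], [0, 0, 0, 0, 0, 0]], "hand": 1, "grip_force": 60}}

```text
t: 4.75
tool_pos: [0.4858, -0.2771, 0.0073]
tool_rot: [0.001, 0.992, -0.123, 0.001]
ft_force: [-0.8, 0.5, 5.8]
gripper_width: 0.574
gripper_force: 62.7
```

{"fn": "jog_arm", "kwargs": {"plan": [[0, 0, -0.04, 0, 0, 0], [0, 0, -0.12, 0, 0, 0], [0, 0, -0.2, 0, 0, 0], [0, 0, -0.2, 0, 0, 0], [0, 0, -0.16, 0, 0, 0], [0, 0, -0.08, 0, 0, 0], [0, 0, 0, 0, 0, 0], [0, 0, 0, 0, 0, 0]]}}

```text
t: 5.75
tool_pos: [0.484, -0.2755, 0.2037]
tool_rot: [-0.001, 0.992, -0.123, -0.002]
ft_force: [-0.4, 1.0, -2.2]
gripper_width: 0.57
gripper_force: 62.5
```

Run:
```python
from h import *
s=r.observe();print(s["tool_pos"],s["gripper_width"])
im=r.get_image("wrist");cv2.imwrite("pics/w2.png",im)
# view target: look at the rest straight down, TCP over the rest front at height .3
yaw=4.5;o=np.array([.5665,.0165]);u=np.array([np.cos(np.radians(yaw)),np.sin(np.radians(yaw))])
p=o-.085*u
plan((*p,.27),tool(yaw),8)
```

```text
[ 0.48396171 -0.27554341  0.20367538] 0.5701723300449839
max shift 0.143 turn deg/row 2.3282518640384584
[[-0.036, -0.138, -0.033, -0.0, 0.0, -0.039], [-0.03, -0.14, -0.033, -0.001, 0.001, -0.039], [-0.025, -0.14, -0.033, 0.0, 0.0, -0.038], [-0.019, -0.142, -0.033, -0.0, 0.001, -0.039], [-0.013, -0.142, -0.033, -0.001, 0.0, -0.039], [-0.007, -0.142, -0.033, 0.0, 0.001, -0.039], [-0.002, -0.143, -0.033, -0.0, 0.0, -0.039], [0.005, -0.143, -0.033, -0.001, 0.0, -0.038]]
```

View pics/w2.png

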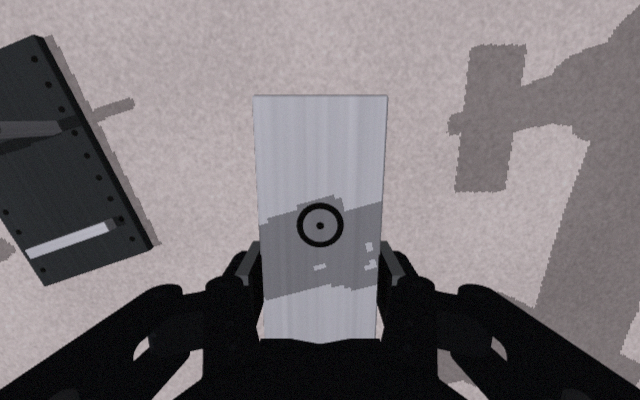

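Run:
```python
from h import *
from scipy.optimize import least_squares
s=r.observe();c=r.camera_info("wrist");T=rot(s["tool_rot"]);t=s["tool_pos"]
br,fr,fl=[onz(c,p,.012) for p in((44,35),(155,247),(45,287))]
print(br,fr,fl,np.linalg.norm(br-fr),np.linalg.norm(fl-fr))
d=br-fr;y=np.degrees(np.arctan2(d[1],d[0]));e=fl-fr;print("yaw",y,np.degrees(np.arctan2(-e[0],e[1])),"origin",(br+fl)/2)
# plate in tool: face point = [dx+u, dy+v, z0 + k*u]
uv=np.array([(75,25),(75,-25),(25,0)])/1e3
def f(x):
    P=np.array([[x[0]+u,x[1]-v,x[2]+x[3]*u] for u,v in uv]);return (proj(c,t+T.apply(P))-np.array([(253,96),(387.5,96),(320,225)])).ravel()
o=least_squares(f,[0,0,-.024,0]);print("plate in tool",o.x.round(4),o.fun.round(1))
```

```text
[ 0.68773113 -0.05260808  0.012     ] [ 0.45568126 -0.0735479   0.012     ] [0.43957906 0.07288409 0.012     ] 0.2329927410929926 0.147314652372832
yaw 5.156316766005069 6.275241653684957 origin [0.56365509 0.01013801 0.012     ]
plate in tool [-0.0013  0.0005 -0.0218  0.033 ] [-0.1  0.  -0.1 -0.   0.2 -0. ]
```

Run:
```python
from h import *
plan((.5,-.13,.27),tool(5),6)
```

```text
max shift 0.098 turn deg/row 3.1876613184054903
[[-0.013, -0.097, -0.044, -0.0, 0.001, -0.053], [-0.008, -0.097, -0.044, -0.001, 0.0, -0.053], [-0.003, -0.098, -0.044, -0.0, 0.001, -0.053], [0.003, -0.097, -0.045, -0.001, 0.0, -0.053], [0.008, -0.098, -0.044, -0.0, 0.001, -0.054], [0.014, -0.096, -0.044, -0.001, 0.0, -0.053]]
```

{"fn": "jog_arm", "kwargs": {"plan": [[-0.013, -0.097, -0.044, 0, 0, -0.053], [-0.008, -0.097, -0.044, 0, 0, -0.053], [-0.003, -0.098, -0.044, 0, 0, -0.053], [0.003, -0.097, -0.045, 0, 0, -0.053], [0.008, -0.098, -0.044, 0, 0, -0.054], [0.014, -0.096, -0.044, 0, 0, -0.053], [0, 0, 0, 0, 0, 0], [0, 0, 0, 0, 0, 0], [0, 0, 0, 0, 0, 0]]}}

```text
t: 6.92
tool_pos: [0.5005, -0.1314, 0.2711]
tool_rot: [-0.0, 0.999, 0.043, -0.001]
ft_force: [-0.1, 0.7, -0.8]
gripper_width: 0.567
gripper_force: 62.6
```

Run:
```python
from h import *
im=r.get_image("wrist");cv2.imwrite("pics/w3.png",im)
```

```text
(no output)
```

View pics/w3.png

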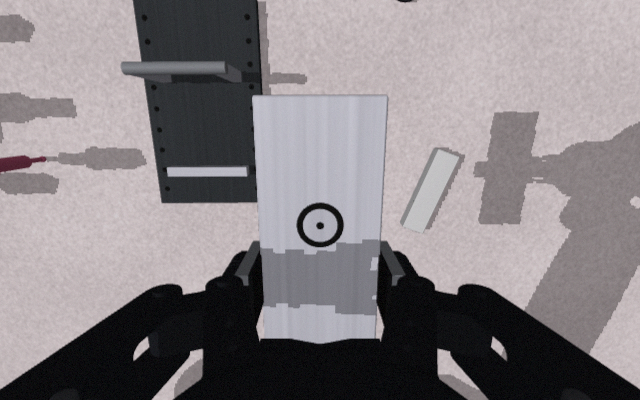

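The picture shows the crossbar's axis from about (123,68) to (226,68). The stop's top is at corners (167,167), (246,167), (247,177) and (168,177), and the base's front-left corner is at (162,203).

Run:
```python
from h import *
from scipy.optimize import least_squares
c=r.camera_info("wrist");tc=r.camera_info("top")
P=np.array([(36,50,82),(36,-50,82),(-70,50,26),(-70,-50,26),(-82,50,26),(-82,-50,26),(-120,70,12)])/1e3
Q=np.array([(123,68),(227,68),(167,167),(246,166.5),(168,177),(247.5,177),(162,203)])
P2=np.array([(120,70,12),(120,-70,12),(-120,-70,12),(-120,70,12)])/1e3
Q2=np.array([(388,160),(508,152),(523,356),(402,366)])/2.5+[150,120]
def W(x,P): return np.c_[R.from_euler("z",x[2]).apply(P)+[x[0],x[1],0]]
for nm,f in(("wrist",lambda x:(proj(c,W(x,P))-Q).ravel()),("both",lambda x:np.r_[(proj(c,W(x,P))-Q).ravel(),(proj(tc,W(x,P2))-Q2).ravel()])):
    o=least_squares(f,[.566,.0165,.08],loss="soft_l1");print(nm,o.x.round(4),np.degrees(o.x[2]),o.fun.round(1))
```

```text
wrist [0.566  0.0155 0.0941] 5.389773284222157 [ 1.9  0.3 -0.3 -0.5 -0.6  0.3  0.9  0.2 -0.4 -0.1  0.  -0.7 -0.7  0.4]
both [0.5661 0.0154 0.0927] 5.309600556860856 [ 2.1  0.3 -0.1 -0.5 -0.6  0.3  0.9  0.3 -0.4 -0.2  0.  -0.7 -0.7  0.3
 -0.5 -0.5 -0.2 -0.8  0.8  1.2 -0.4  0.7]
```

```bash
cat >> h.py <<'E'
REST=np.array([.566,.0155,0]);YAW=5.25
RR=R.from_euler("z",YAW,degrees=True)
def rest2w(p): return REST+RR.apply(np.asarray(p)/1e3)
E
python3 - <<'E'
from h import *
Rt=tool(YAW,39.9);ft=np.array([-76.3,.5,-13.7])/1e3
tcp=rest2w((-62,0,14.5))-Rt.apply(ft);print(tcp)
st=plan(tcp+[0,0,.06],Rt,9)
plan(tcp,Rt,6,start=st)
E
```

```text
[0.57125448 0.01648493 0.05293244]
max shift 0.08 turn deg/row 4.442291814891361
[[0.037, -0.063, 0.07, 0.0, 0.074, -0.001], [0.032, -0.062, 0.073, 0.0, 0.074, -0.0], [0.025, -0.063, 0.076, 0.0, 0.074, -0.001], [0.02, -0.063, 0.077, 0.0, 0.074, -0.0], [0.014, -0.063, 0.078, 0.001, 0.074, -0.001], [0.008, -0.062, 0.08, -0.0, 0.074, -0.0], [0.002, -0.063, 0.079, -0.0, 0.074, -0.001], [-0.004, -0.062, 0.08, -0.0, 0.074, -0.001], [-0.011, -0.063, 0.079, 0.0, 0.074, -0.0]]
max shift 0.031 turn deg/row 0.0
[[-0.026, -0.0, 0.031, 0.0, 0.0, 0.0], [-0.025, 0.0, 0.03, 0.0, 0.0, 0.0], [-0.026, 0.0, 0.031, 0.0, 0.0, 0.0], [-0.026, 0.0, 0.031, 0.0, 0.0, 0.0], [-0.025, 0.0, 0.03, 0.0, 0.0, 0.0], [-0.026, 0.0, 0.031, 0.0, 0.0, 0.0]]
```

{"fn": "jog_arm", "kwargs": {"plan": [[0.037, -0.063, 0.07, 0, 0.074, 0], [0.032, -0.062, 0.073, 0, 0.074, 0], [0.025, -0.063, 0.076, 0, 0.074, -0.001], [0.02, -0.063, 0.077, 0, 0.074, 0], [0.014, -0.063, 0.078, 0, 0.074, -0.001], [0.008, -0.062, 0.08, 0, 0.074, 0], [0.002, -0.063, 0.079, 0, 0.074, -0.001], [-0.004, -0.062, 0.08, 0, 0.074, -0.001], [-0.011, -0.063, 0.079, 0, 0.074, 0], [0, 0, 0, 0, 0, 0], [0, 0, 0, 0, 0, 0]]}}

```text
t: 8.35
tool_pos: [0.5726, 0.0162, 0.1148]
tool_rot: [-0.014, 0.939, 0.043, 0.342]
ft_force: [0.6, 0.1, -0.9]
gripper_width: 0.57
gripper_force: 62.6
```

Run:
```python
from h import *
im=r.get_image("scene");cv2.imwrite("pics/s2.png",cv2.resize(im[130:290,220:460],(720,480),interpolation=cv2.INTER_CUBIC))
s=r.observe();print(s["qpos"],s["tool_pos"])
plan((0.57125,0.01648,.05293),tool(YAW,39.9),6)
```

```text
[-0.27406928 -0.07695214  2.26230426  0.68593713  0.36768276  0.6325065 ] [0.57303349 0.01597994 0.11545877]
max shift 0.032 turn deg/row 0.038860858585722836
[[-0.028, -0.001, 0.031, 0.0, -0.0, 0.0], [-0.027, -0.0, 0.031, 0.001, -0.001, 0.0], [-0.028, -0.001, 0.032, 0.0, -0.0, 0.001], [-0.028, -0.0, 0.031, 0.001, -0.001, -0.0], [-0.027, -0.001, 0.031, 0.0, -0.0, -0.0], [-0.028, -0.0, 0.031, 0.001, -0.001, 0.0]]
```

View pics/s2.png

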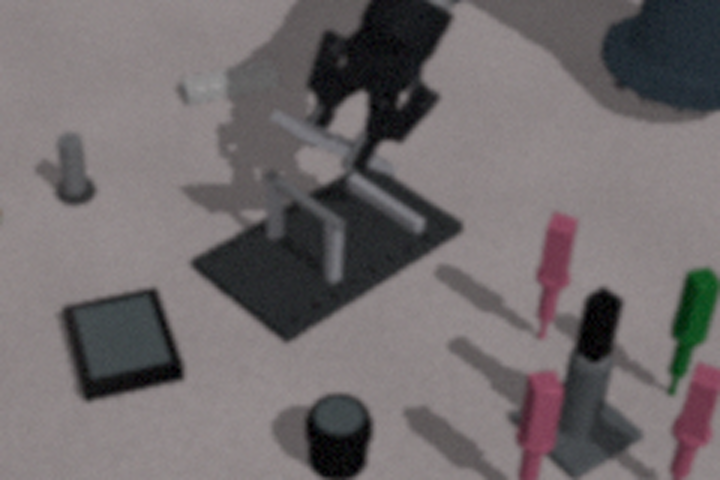

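The plate is held tilted over the rest, clear of the bar and posts. I'll lower it now.

{"fn": "jog_arm", "kwargs": {"plan": [[-0.028, -0.001, 0.031, 0, 0, 0], [-0.027, 0, 0.031, 0, 0, 0], [-0.028, -0.001, 0.032, 0, 0, 0], [-0.028, 0, 0.031, 0, 0, 0], [-0.027, -0.001, 0.031, 0, 0, 0], [0, 0, 0, 0, 0, 0], [0, 0, 0, 0, 0, 0], [0, 0, 0, 0, 0, 0]]}}

```text
t: 9.4
tool_pos: [0.5711, 0.0172, 0.0628]
tool_rot: [-0.015, 0.939, 0.043, 0.342]
ft_force: [0.4, 0.7, -1.4]
gripper_width: 0.572
gripper_force: 62.6
```

Run:
```python
from h import *
s=r.observe();print(s["qpos"],s["tool_pos"],s["ft_force"]);print(np.degrees((rot(s["tool_rot"]).inv()*tool(YAW,39.9)).as_rotvec()))
plan((0.57125,0.01648,.05293),tool(YAW,39.9),2)
```

```text
[-0.27281324  0.04873695  2.27017915  0.98320335  0.27694039  0.32045849] [0.57109909 0.01720311 0.06277189] [ 0.3553083   0.68699381 -1.41393994]
[ 0.11099829 -0.15389717  0.06935189]
max shift 0.015 turn deg/row 0.10101317270584259
[[-0.013, 0.001, 0.015, 0.001, -0.001, 0.001], [-0.012, 0.002, 0.015, 0.001, -0.002, 0.0]]
```

{"fn": "jog_arm", "kwargs": {"plan": [[-0.013, 0.001, 0.015, 0, 0, 0], [-0.012, 0.001, 0.015, 0, 0, 0], [0, 0, 0, 0, 0, 0], [0, 0, 0, 0, 0, 0], [0, 0, 0, 0, 0, 0]]}}

```text
t: 10.02
tool_pos: [0.5707, 0.0169, 0.0523]
tool_rot: [-0.015, 0.939, 0.043, 0.342]
ft_force: [0.2, 0.5, -1.3]
gripper_width: 0.572
gripper_force: 62.7
```

{"fn": "jog_arm", "kwargs": {"plan": [[-0.005, 0, 0.006, 0, 0, 0], [0, 0, 0, 0, 0, 0], [0, 0, 0, 0, 0, 0]]}}

```text
t: 10.4
tool_pos: [0.571, 0.0169, 0.0505]
tool_rot: [-0.015, 0.939, 0.043, 0.342]
ft_force: [1.4, 0.7, 1.1]
gripper_width: 0.572
gripper_force: 62.8
```

{"fn": "jog_arm", "kwargs": {"plan": [[0, 0, 0, 0, 0, 0], [0, 0, 0, 0, 0, 0], [0, 0, 0, 0, 0, 0], [0, 0, 0, 0, 0, 0], [0, 0, 0, 0, 0, 0], [0, 0, 0, 0, 0, 0], [0, 0, 0, 0, 0, 0]], "hand": -1}}

```text
t: 11.28
tool_pos: [0.5705, 0.017, 0.05]
tool_rot: [-0.015, 0.939, 0.043, 0.341]
ft_force: [0.1, -0.3, -0.2]
gripper_width: 1.003
gripper_force: 0.0
```

{"fn": "jog_arm", "kwargs": {"plan": [[0, 0, -0.04, 0, 0, 0], [0, 0, -0.08, 0, 0, 0], [0, 0, -0.12, 0, 0, 0], [0, 0, -0.12, 0, 0, 0], [0, 0, 0, 0, 0, 0]]}}

```text
t: 11.9
tool_pos: [0.5134, 0.0114, 0.121]
tool_rot: [-0.014, 0.938, 0.043, 0.343]
ft_force: [0.6, -0.3, 1.2]
gripper_width: 0.997
gripper_force: 0.0
```

Run:
```python
from h import *
im=r.get_image("wrist");cv2.imwrite("pics/w4.png",im)
s=r.observe();print(s["qpos"],s["tool_pos"],s["ft_force"])
for d in r.regions_of("wrist","plate_mark")[:2]:print(d["pixel"],d["confidence"])
```

```text
[-0.33530658 -0.26561279  2.41003417  0.68468737  0.43149877  0.59668205] [0.51328087 0.01158221 0.11982118] [-0.63507113  0.34411472 -0.69028273]
[320.7, 206.7] 0.87
```

View pics/w4.png

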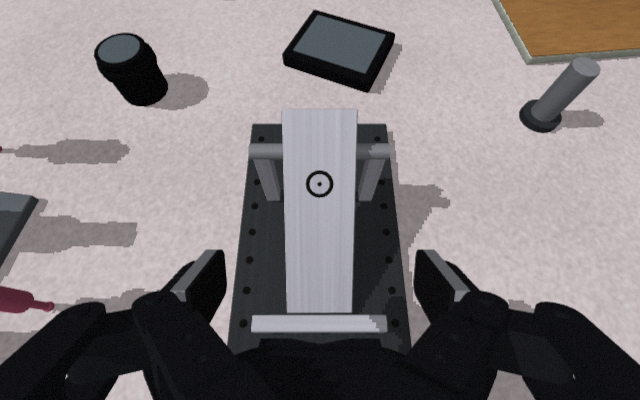

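The picture shows the plate leaning on the bar behind the stop. Its face corners are at about (282,109), (357,109), (352,312) and (287,312), and the ring is at (319.5,183.5).

Run:
```python
from h import *
from scipy.optimize import least_squares
c=r.camera_info("wrist");im=r.get_image("wrist");g=cv2.cvtColor(im,cv2.COLOR_BGR2GRAY)
w=(g[160:208,296:344]<110).astype(np.uint8);n,l,st,ce=cv2.connectedComponentsWithStats(w)
k=1+np.argmax(st[1:,4]);ring=ce[k]+[296,160];print("ring",ring,st[k])
y=120;row=g[y];# edges of the plate at some rows
E=[]
for y in(115,130,220,260,290):
    d=np.diff(g[y,255:385].astype(int));print(y,255+np.where(abs(d)>35)[0])
# model in rest frame: foot x, y, slope, yaw offset
U=np.array([(75,25,10),(75,-25,10),(25,0,10),(-75,25,10),(-75,-25,10)])
Q=np.array([(282,109),(357,109),ring,(287,312.5),(352.5,312.5)])
def W(x,U):
    Rp=RR*R.from_euler("ZY",[x[3],-x[2]]);return rest2w([x[0],x[1],12])+Rp.apply((U+[75,0,0])/1e3)
o=least_squares(lambda x:(proj(c,W(x,U))-Q).ravel(),[-64,0,np.radians(38),0])
print(o.x[:2],np.degrees(o.x[2:]),o.fun.round(1));print("mark fit",W(o.x,U)[2]);print("mark nominal",W([-64,o.x[1],np.radians(38),0],U)[2])
np.save("plate.npy",np.r_[W(o.x,U)[2],o.x[3],o.x[2]])
```

```text
ring [319.71481481 181.21111111] [ 10   8  28  28 270]
115 []
130 [281 282 356 357]
220 [284 354 355]
260 [285 353 354]
290 [286 352 353]
[-64.50923315   0.56787931] [33.04737512  0.10103119] [ 1.2 -1.  -1.1 -1.  -0.1 -0.4 -0.4  1.1  0.4  1. ]
mark fit [0.57973657 0.01747126 0.07491543]
mark nominal [0.57455623 0.01685648 0.08144626]
```

Run:
```python
from h import *
c=r.camera_info("wrist");im=r.get_image("wrist");g=cv2.cvtColor(im,cv2.COLOR_BGR2GRAY).astype(int)
print(g[100:116,320],g[300:330,320]); s=r.observe();print(s["tool_pos"],s["t"])
U=np.array([(75,25,10),(75,-25,10),(25,0,10),(-75,25,10),(-75,-25,10)])
for x in([-64,0.5,38],[-64,.5,36],[-62,.5,38]):
    Rp=RR*R.from_euler("Y",-x[2],degrees=True);print(x,proj(c,rest2w([x[0],x[1],12])+Rp.apply((U+[75,0,0])/1e3)).round(1).tolist())
# bar ends and stop rear top edge
print(proj(c,[rest2w(p) for p in((36,50,82),(36,-50,82),(-70,50,26),(-70,-50,26))]).round(1).tolist())
cv2.imwrite("pics/w5.png",im)
w=(g[160:208,296:344]<110).astype(np.uint8);n,l,st,ce=cv2.connectedComponentsWithStats(w);k=1+np.argmax(st[1:,4]);print("ring",ce[k]+[296,160])
print("bar col 262",g[140:165,262]," stop col 270",g[305:335,270])
```

```text
[194 192 189 182 173 176 179 179 178 178 178 180 180 177 178 179] [160 160 163 162 162 162 163 160 160 161 153  98  33 120 167 174 176 176
 177 175 175 174 182 180 181 180 178 178 175 171]
[0.51279079 0.01196428 0.11797955] 12.1
[-64, 0.5, 38] [[281.6, 105.4], [359.0, 105.4], [320.2, 182.0], [286.9, 313.4], [353.3, 313.4]]
[-64, 0.5, 36] [[282.5, 105.6], [358.0, 105.7], [320.2, 180.8], [286.9, 313.0], [353.3, 313.0]]
[-62, 0.5, 38] [[281.7, 103.0], [358.8, 103.0], [320.2, 179.4], [287.0, 310.6], [353.2, 310.6]]
[[251.1, 148.1], [390.6, 148.2], [252.8, 312.3], [388.7, 312.3]]
ring [319.93454545 180.68      ]
bar col 262 [ 87 113 119 121 127 124 129 131 124 122 113 102  99  88  80  81  88  96
  90  95  95  96  96  95  97]  stop col 270 [ 49  44  48  47  45  44  48  46 116 166 176 176 173 172 177 174 177 179
 177 180 176 177 175 175 168 122  58  40  48  47]
```

Run:
```python
from h import *
st=plan((.48,.13,.27),tool(5,10),7)
plan((.485,.322,.29),tool(0),5,start=st)
```

```text
max shift 0.087 turn deg/row 4.267434075133155
[[0.046, -0.069, -0.075, -0.0, -0.071, 0.001], [0.041, -0.069, -0.078, -0.0, -0.071, 0.0], [0.034, -0.069, -0.08, -0.0, -0.071, 0.001], [0.028, -0.068, -0.083, -0.001, -0.071, 0.0], [0.022, -0.069, -0.085, 0.0, -0.072, 0.001], [0.016, -0.069, -0.087, 0.0, -0.071, 0.0], [0.009, -0.069, -0.087, 0.0, -0.071, 0.001]]
max shift 0.154 turn deg/row 2.2354999239562034
[[0.02, -0.153, -0.013, -0.001, -0.033, 0.017], [0.017, -0.153, -0.013, -0.002, -0.034, 0.016], [0.013, -0.153, -0.015, -0.001, -0.033, 0.017], [0.011, -0.153, -0.015, -0.002, -0.033, 0.017], [0.007, -0.154, -0.015, -0.001, -0.034, 0.016]]
```

{"fn": "jog_arm", "kwargs": {"plan": [[0.046, -0.069, -0.075, 0, -0.071, 0.001], [0.041, -0.069, -0.078, 0, -0.071, 0], [0.034, -0.069, -0.08, 0, -0.071, 0.001], [0.028, -0.068, -0.083, 0, -0.071, 0], [0.022, -0.069, -0.085, 0, -0.072, 0.001], [0.016, -0.069, -0.087, 0, -0.071, 0], [0.009, -0.069, -0.087, 0, -0.071, 0.001]], "hand": 0}}

```text
t: 12.98
tool_pos: [0.4794, 0.1297, 0.2684]
tool_rot: [-0.005, 0.995, 0.045, 0.089]
ft_force: [1.8, -0.2, 0.5]
gripper_width: 0.5
gripper_force: 0.0
```

{"fn": "jog_arm", "kwargs": {"plan": [[0.02, -0.153, -0.013, -0.001, -0.033, 0.017], [0.017, -0.153, -0.013, -0.002, -0.034, 0.016], [0.013, -0.153, -0.015, -0.001, -0.033, 0.017], [0.011, -0.153, -0.015, -0.002, -0.033, 0.017], [0.007, -0.154, -0.015, -0.001, -0.034, 0.016], [0, 0, 0, 0, 0, 0], [0, 0, 0, 0, 0, 0], [0, 0, 0, 0, 0, 0], [0, 0, 0, 0, 0, 0]]}}

```text
t: 14.1
tool_pos: [0.4839, 0.3201, 0.2894]
tool_rot: [-0.001, 1.0, 0.001, 0.004]
ft_force: [0.3, -0.1, -0.8]
gripper_width: 0.505
gripper_force: 0.0
```

Run:
```python
from h import *
s=r.observe();c=r.camera_info("wrist");im=r.get_image("wrist");print(s["tool_pos"],s["gripper_width"])
x=proj(c,[(.542,.325,.156),(.542,.325,.126)])[0];print(x)
x0,y0=[int(np.clip(v-70,0,m)) for v,m in zip(x,(500,260))];print(x0,y0)
np.save("w6.npy",im);cv2.imwrite("pics/w6.png",cv2.resize(im[y0:y0+140,x0:x0+140],(560,560),interpolation=cv2.INTER_CUBIC))
```

```text
[0.48393989 0.32007343 0.2893592 ] 0.5050172393863497
[314.1043328  129.23863844]
244 59
```

View pics/w6.png

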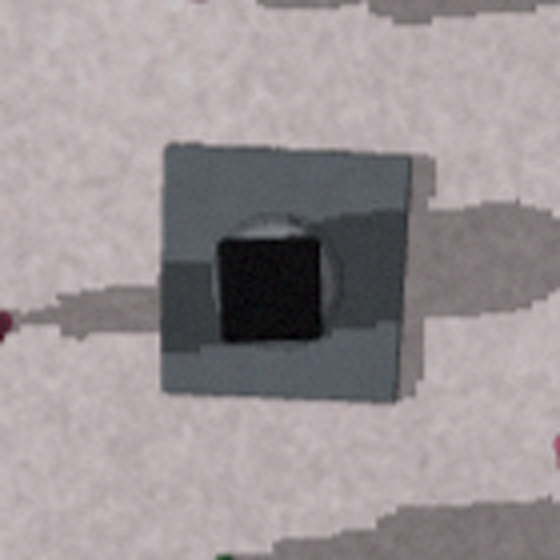

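The close crop shows the black grip, square on, in the stand tube. Its corners in the picture are at about (299,119) to (325,144), and its yaw is about +1.5°. No look-alike is near the finger line.

Run:
```python
from h import *
c=r.camera_info("wrist");q=[onz(c,np.array(p)/4+[244,59],.156) for p in((219,239.5),(320,238),(323,338.5),(222,342))]
print(np.round(q,4),np.linalg.norm(q[0]-q[1]),np.linalg.norm(q[1]-q[2]),[np.degrees(np.arctan2((q[i]-q[j])[1],(q[i]-q[j])[0])) for i,j in((0,3),(1,2))]);m=np.mean(q,0);print(m)
st=plan((m[0],m[1],.18),tool(1.5),5)
plan((m[0],m[1],.108),tool(1.5),4,start=st)
```

```text
[[0.5506 0.3381 0.156 ]
 [0.5509 0.3167 0.156 ]
 [0.5299 0.3159 0.156 ]
 [0.5291 0.3378 0.156 ]] 0.021479606289898735 0.02104823302477218 [np.float64(0.8640007623855067), np.float64(2.0498341921505743)]
[0.54014165 0.32713688 0.156     ]
max shift 0.088 turn deg/row 0.29515565665527943
[[0.044, -0.005, 0.088, -0.001, -0.001, -0.005], [0.045, -0.005, 0.088, -0.0, -0.002, -0.004], [0.044, -0.005, 0.088, -0.001, -0.001, -0.005], [0.045, -0.005, 0.087, -0.0, -0.002, -0.005], [0.045, -0.005, 0.088, -0.001, -0.001, -0.004]]
max shift 0.072 turn deg/row 0.0
[[0.0, -0.0, 0.072, 0.0, 0.0, 0.0], [0.0, -0.0, 0.072, 0.0, 0.0, 0.0], [0.0, -0.0, 0.072, 0.0, 0.0, 0.0], [0.0, -0.0, 0.072, 0.0, 0.0, 0.0]]
```

{"fn": "jog_arm", "kwargs": {"plan": [[0.044, -0.005, 0.088, 0, -0.001, -0.005], [0.045, -0.005, 0.088, 0, -0.002, -0.004], [0.044, -0.005, 0.088, 0, -0.001, -0.005], [0.045, -0.005, 0.087, 0, -0.002, -0.005], [0.045, -0.005, 0.088, 0, -0.001, -0.004], [0, 0, 0, 0, 0, 0], [0, 0, 0, 0, 0, 0]]}}

```text
t: 15.02
tool_pos: [0.5402, 0.328, 0.181]
tool_rot: [-0.001, 1.0, 0.013, 0.0]
ft_force: [-0.7, -0.3, 0.5]
gripper_width: 0.5
gripper_force: 0.0
```

Run:
```python
from h import *
plan((.5401,.3271,.108),tool(1.5),4)
```

```text
max shift 0.073 turn deg/row 0.04481968299726988
[[-0.0, 0.001, 0.073, -0.001, -0.0, 0.0], [-0.0, 0.001, 0.073, -0.0, -0.0, 0.0], [-0.0, 0.001, 0.073, -0.001, -0.001, 0.0], [-0.001, 0.001, 0.073, -0.001, 0.0, 0.0]]
```

{"fn": "jog_arm", "kwargs": {"plan": [[0, 0.001, 0.073, 0, 0, 0], [0, 0.001, 0.073, 0, 0, 0], [0, 0.001, 0.073, 0, 0, 0], [0, 0.001, 0.073, 0, 0, 0], [0, 0, 0, 0, 0, 0], [0, 0, 0, 0, 0, 0]]}}

```text
t: 15.78
tool_pos: [0.5404, 0.3273, 0.1073]
tool_rot: [-0.001, 1.0, 0.013, 0.0]
ft_force: [-0.1, 0.0, -0.4]
gripper_width: 0.496
gripper_force: 0.0
```

{"fn": "jog_arm", "kwargs": {"plan": [[0, 0, 0, 0, 0, 0], [0, 0, 0, 0, 0, 0], [0, 0, 0, 0, 0, 0], [0, 0, 0, 0, 0, 0], [0, 0, 0, 0, 0, 0], [0, 0, 0, 0, 0, 0]], "hand": 1, "grip_force": 50}}

```text
t: 16.52
tool_pos: [0.5408, 0.3275, 0.1081]
tool_rot: [-0.002, 1.0, 0.013, 0.001]
ft_force: [0.0, 0.3, 6.3]
gripper_width: 0.249
gripper_force: 49.7
```

{"fn": "jog_arm", "kwargs": {"plan": [[0, 0, -0.02, 0, 0, 0], [0, 0, -0.08, 0, 0, 0], [0, 0, -0.12, 0, 0, 0], [0, 0, -0.12, 0, 0, 0], [0, 0, -0.08, 0, 0, 0], [0, 0, -0.04, 0, 0, 0], [0, 0, 0, 0, 0, 0], [0, 0, 0, 0, 0, 0]]}}

```text
t: 17.52
tool_pos: [0.5393, 0.3265, 0.2205]
tool_rot: [-0.001, 1.0, 0.013, -0.001]
ft_force: [0.1, 0.5, -1.2]
gripper_width: 0.248
gripper_force: 50.2
```

{"fn": "jog_arm", "kwargs": {"plan": [[0, 0, -0.08, 0, 0, 0], [0, 0, -0.08, 0, 0, 0], [0, 0, 0, 0, 0, 0], [0, 0, 0, 0, 0, 0]]}}

```text
t: 18.02
tool_pos: [0.54, 0.3268, 0.2621]
tool_rot: [-0.001, 1.0, 0.013, 0.0]
ft_force: [0.9, 0.1, -1.2]
gripper_width: 0.253
gripper_force: 50.2
```

Run:
```python
from h import *
s=r.observe();T=rot(s["tool_rot"]);t=s["tool_pos"]
for n in("wrist","scene"):
    c=r.camera_info(n);im=r.get_image(n);print(n,proj(c,t+T.apply([[0,0,.093],[0,0,.065],[0,0,.04]])).round(1).tolist())
    cv2.imwrite(f"pics/p_{n}.png",im)
a=cv2.imread("pics/p_wrist.png")[170:330,220:420];c=r.camera_info("scene");x=proj(c,t+T.apply([0,0,.05]))[0].astype(int)
b=cv2.imread("pics/p_scene.png")[x[1]-50:x[1]+50,x[0]-50:x[0]+50];print(x)
cv2.imwrite("pics/p.png",np.hstack([cv2.resize(a,(400,320)),cv2.resize(b,(320,320),interpolation=cv2.INTER_CUBIC)]))
```

```text
wrist [[319.3, 206.2], [319.2, 217.0], [319.2, 229.2]]
scene [[421.5, 224.3], [423.4, 215.2], [425.2, 206.9]]
[424 210]
```

View pics/p.png

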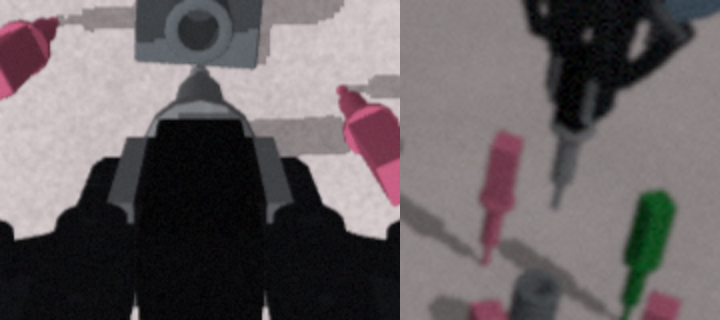

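The left crop shows the probe held straight, its tip at wrist pixel (320,203). In the scene view (right crop) it is at (422.7,224.7). Both agree with the tip being 93 mm beyond the TCP.

```bash
cat >> h.py <<'E'
M=np.array([.5756,.017,.0815]);RP=tool(YAW,38.2);TIP=np.array([0,0,.093])
def tcp_for(off,m=M): return m-RP.apply(TIP+[0,0,off])
E
python3 - <<'E'
from h import *
print(tcp_for(.035),tcp_for(0))
st=plan((.5,.1,.27),tool(4,15),8)
plan(tcp_for(.035),RP,7,start=st)
E
```

```text
[0.49677579 0.00975707 0.18208968] [0.51832929 0.01173756 0.15458469]
max shift 0.113 turn deg/row 1.9107607440949361
[[-0.023, 0.113, -0.005, 0.0, 0.031, -0.005], [-0.023, 0.112, -0.005, 0.001, 0.032, -0.005], [-0.024, 0.113, -0.006, 0.0, 0.031, -0.005], [-0.024, 0.112, -0.007, 0.001, 0.032, -0.006], [-0.024, 0.112, -0.008, 0.0, 0.031, -0.005], [-0.025, 0.112, -0.009, 0.001, 0.032, -0.005], [-0.025, 0.112, -0.01, -0.0, 0.031, -0.005], [-0.025, 0.112, -0.011, 0.0, 0.031, -0.005]]
max shift 0.052 turn deg/row 3.319027066259174
[[-0.018, 0.051, 0.047, 0.001, 0.055, -0.003], [-0.021, 0.052, 0.046, 0.002, 0.055, -0.002], [-0.024, 0.051, 0.045, 0.001, 0.056, -0.003], [-0.027, 0.051, 0.043, 0.001, 0.055, -0.003], [-0.029, 0.052, 0.041, 0.002, 0.055, -0.002], [-0.031, 0.051, 0.039, 0.001, 0.055, -0.003], [-0.034, 0.051, 0.038, 0.001, 0.056, -0.003]]
```

{"fn": "jog_arm", "kwargs": {"plan": [[-0.023, 0.113, -0.005, 0, 0.031, -0.005], [-0.023, 0.112, -0.005, 0.001, 0.032, -0.005], [-0.024, 0.113, -0.006, 0, 0.031, -0.005], [-0.024, 0.112, -0.007, 0.001, 0.032, -0.006], [-0.024, 0.112, -0.008, 0, 0.031, -0.005], [-0.025, 0.112, -0.009, 0.001, 0.032, -0.005], [-0.025, 0.112, -0.01, 0, 0.031, -0.005], [-0.025, 0.112, -0.011, 0, 0.031, -0.005]]}}

```text
t: 19.12
tool_pos: [0.4998, 0.0994, 0.2701]
tool_rot: [-0.005, 0.991, 0.035, 0.131]
ft_force: [-0.6, -0.8, -1.0]
gripper_width: 0.254
gripper_force: 50.2
```

{"fn": "jog_arm", "kwargs": {"plan": [[-0.018, 0.051, 0.047, 0.001, 0.055, -0.003], [-0.021, 0.052, 0.046, 0.002, 0.055, -0.002], [-0.024, 0.051, 0.045, 0.001, 0.056, -0.003], [-0.027, 0.051, 0.043, 0.001, 0.055, -0.003], [-0.029, 0.052, 0.041, 0.002, 0.055, -0.002], [-0.031, 0.051, 0.039, 0.001, 0.055, -0.003], [-0.034, 0.051, 0.038, 0.001, 0.056, -0.003], [0, 0, 0, 0, 0, 0], [0, 0, 0, 0, 0, 0], [0, 0, 0, 0, 0, 0]]}}

```text
t: 20.38
tool_pos: [0.4981, 0.0103, 0.1841]
tool_rot: [-0.015, 0.944, 0.044, 0.328]
ft_force: [-0.9, -0.9, -0.4]
gripper_width: 0.253
gripper_force: 50.3
```

Run:
```python
from h import *
s=r.observe();T=rot(s["tool_rot"]);t=s["tool_pos"];c=r.camera_info("wrist");im=r.get_image("wrist")
print(t,s["ft_force"],s["qpos"].round(3),np.degrees((T.inv()*RP).as_rotvec()).round(2))
print("mark pred",proj(c,M),"tip pred",proj(c,t+T.apply(TIP)))
cv2.imwrite("pics/w7.png",cv2.resize(im[120:280,220:420],(800,640))[:600])
plan(tcp_for(.012),RP,3)
```

```text
[0.49805961 0.01030177 0.18408102] [-0.85314927 -0.93199976 -0.41772435] [-0.348 -0.455  2.396  0.463  0.632  0.834] [ 0.03 -0.14  0.06]
mark pred [[319.68980949 198.02234975]] tip pred [[319.24894622 205.88915618]]
max shift 0.032 turn deg/row 0.050238268331589564
[[-0.003, 0.001, 0.032, 0.0, -0.001, 0.0], [-0.003, 0.0, 0.031, 0.0, -0.001, 0.001], [-0.003, 0.001, 0.032, 0.0, -0.0, -0.0]]
```

View pics/w7.png

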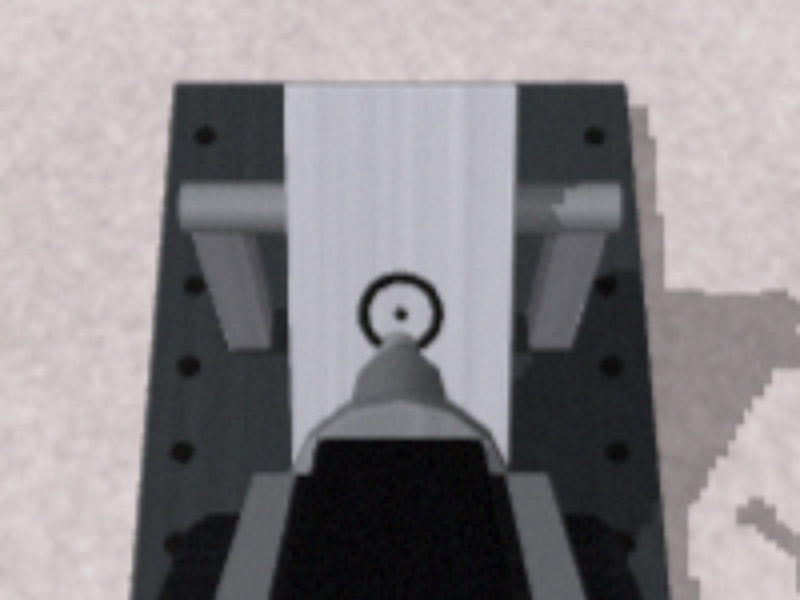

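The picture shows the ring at (320,198.3), where it was predicted, with the probe tip lined up just below it. Now approach.

{"fn": "jog_arm", "kwargs": {"plan": [[-0.003, 0.001, 0.032, 0, 0, 0], [-0.003, 0, 0.031, 0, -0.001, 0], [-0.003, 0.001, 0.032, 0, 0, 0], [0, 0, 0, 0, 0, 0], [0, 0, 0, 0, 0, 0], [0, 0, 0, 0, 0, 0], [0, 0, 0, 0, 0, 0]]}}

```text
t: 21.3
tool_pos: [0.5104, 0.0106, 0.1632]
tool_rot: [-0.015, 0.944, 0.043, 0.327]
ft_force: [-0.5, -0.4, -1.8]
gripper_width: 0.253
gripper_force: 50.3
```

Run:
```python
from h import *
s=r.observe();T=rot(s["tool_rot"]);t=s["tool_pos"];c=r.camera_info("wrist");im=r.get_image("wrist")
print(t,s["ft_force"],"off-normal mm in tool axes",T.inv().apply(M-t-T.apply(TIP))*1e3)
print("mark pred",proj(c,M),"tip pred",proj(c,t+T.apply(TIP)))
plan(tcp_for(-.004),RP,5)
cv2.imwrite("pics/w8.png",cv2.resize(im[160:240,270:370],(700,560),interpolation=cv2.INTER_CUBIC))
```

```text
[0.51035917 0.01059872 0.1631555 ] [-0.49361792 -0.40843888 -1.76113854] off-normal mm in tool axes [ 0.92517755 -0.4960685  11.70845561]
mark pred [[318.62892134 200.99838459]] tip pred [[319.22242902 205.92371155]]
max shift 0.013 turn deg/row 0.013673300638733944
[[0.001, -0.0, 0.013, 0.0, -0.0, -0.0], [0.001, -0.001, 0.012, 0.0, -0.0, -0.0], [0.0, 0.0, 0.013, 0.0, -0.0, -0.0], [0.001, -0.0, 0.012, 0.001, -0.001, -0.0], [0.001, -0.001, 0.013, -0.0, 0.0, -0.0]]
```

View pics/w8.png

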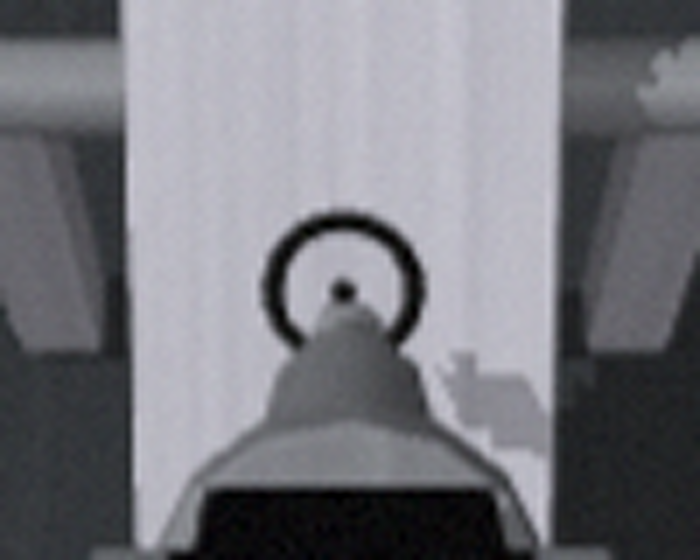

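The picture shows the ring's dot at (318.9,201.4), predicted (318.6,201.0), with the tip just beneath it. Lined up well within 2 mm.

{"fn": "jog_arm", "kwargs": {"plan": [[0.001, 0, 0.013, 0, 0, 0], [0.001, -0.001, 0.012, 0, 0, 0], [0.001, 0, 0.013, 0, 0, 0], [0.001, 0, 0.012, 0, 0, 0], [0, -0.001, 0.013, 0, 0, 0], [0, 0, 0, 0, 0, 0], [0, 0, 0, 0, 0, 0], [0, 0, 0, 0, 0, 0], [0, 0, 0, 0, 0, 0]]}}

```text
t: 22.48
tool_pos: [0.5207, 0.0121, 0.1511]
tool_rot: [-0.015, 0.944, 0.043, 0.327]
ft_force: [-3.2, -1.4, 1.0]
gripper_width: 0.252
gripper_force: 50.6
```

Run:
```python
from h import *
s=r.observe();T=rot(s["tool_rot"]);t=s["tool_pos"]
for i in range(4):
    s=r.observe();print(T.inv().apply(s["ft_force"]).round(2)); r.get_image("top")
print("mm",T.inv().apply(M-t-T.apply(TIP))*1e3)
plan(tcp_for(-.008),RP,3)
```

```text
[-2.    1.09 -2.85]
[-1.56  1.1  -1.49]
[-2.04  0.61 -1.29]
[-1.57  0.69 -1.95]
mm [ 0.22683762  0.08377714 -4.17365591]
max shift 0.005 turn deg/row 0.01415115031145178
[[0.0, 0.0, 0.005, 0.0, -0.0, -0.0], [0.001, 0.0, 0.005, 0.0, -0.0, -0.0], [-0.0, 0.001, 0.005, 0.001, -0.0, -0.0]]
```

{"fn": "jog_arm", "kwargs": {"plan": [[0, 0, 0.005, 0, 0, 0], [0, 0, 0.005, 0, 0, 0], [0, 0, 0.005, 0, 0, 0], [0, 0, 0, 0, 0, 0], [0, 0, 0, 0, 0, 0], [0, 0, 0, 0, 0, 0], [0, 0, 0, 0, 0, 0], [0, 0, 0, 0, 0, 0], [0, 0, 0, 0, 0, 0]]}}

```text
t: 23.8
tool_pos: [0.5231, 0.0123, 0.1482]
tool_rot: [-0.015, 0.944, 0.043, 0.327]
ft_force: [-2.4, -0.8, 1.9]
gripper_width: 0.247
gripper_force: 50.7
```

Run:
```python
from h import *
s=r.observe();T=rot(s["tool_rot"]);f=[]
for i in range(8):
    s=r.observe();f.append(T.inv().apply(s["ft_force"]));c=r.camera_info("wrist");im=r.get_image("wrist")
t=s["tool_pos"];print(np.mean(f,0).round(2),np.std(f,0),abs(s["joint_vel"]).max())
print("mm",T.inv().apply(M-t-T.apply(TIP))*1e3,proj(c,M))
g=cv2.cvtColor(im[160:240,270:370],6)
cv2.imwrite("pics/w9.png",cv2.resize(im[160:240,270:370],(700,560),interpolation=cv2.INTER_CUBIC))
```

```text
[-1.12  0.51 -2.78] [0.45450179 0.33524759 0.45278162] 0.0008717189590122575
mm [ 0.20779166  0.10031542 -7.98812142] [[319.34931415 208.48223391]]
```

View pics/w9.png

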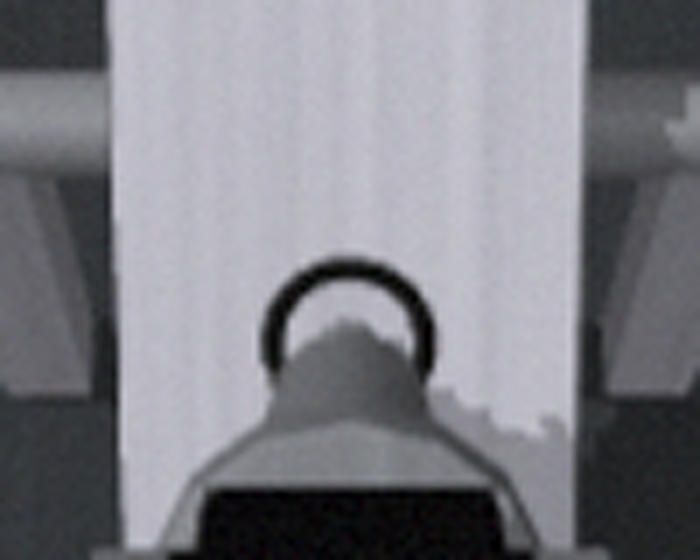

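The ring sits at (319.9,208.9), as predicted, so the plate has not moved and the tip is inside the ring. The normal force is about 3.5 N at about 8 mm of travel. Handing in.

```bash
python3 -c "
from rig import r
print(r.sign_off())"
```

```text
the job is handed in; nothing more can be done
None
```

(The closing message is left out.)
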